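Sweep the broken pastel ends into the scrap tray

TASK

Take the red-handled scraper that stands on the drawing board and sweep the two broken pastel ends, one green and one dark grey, off the board into the empty blue scrap tray beside it (not into the white paint tray on the other side). Move the ends with the scraper only, never with the gripper, and finish by standing the scraper upright on the board and letting go.

Things in the scene. Friction and masses are not known exactly. Their poses are not given: they have to be found in the camera images.
- scraper_grip (a point): middle of the scraper's red upright handle (26 x 26 mm, from 36 to 116 mm above its underside); this point is 78 mm above its underside. Below it is a wooden foot 26 (x) x 150 (y) x 36 mm high with a black edge; its two long flat faces (+x, -x) sweep. z up, 0.24 kg. Stands on the 40 mm high drawing board, along the edge nearest the robot.
- scrap_tray: fixed blue open tray, 200 (x) x 120 (y) x 34 mm high, wall 4; origin under its centre, on the table. A long side is flush with an edge of the fixed white-papered board (top 40 mm above table; 300 mm along tray x, 320 along y; its middle at tray x -30, y +220 or -220 mm: the side where the ends lie). A white paint tray is at the opposite edge; they may swap. x away from robot.
- green_end_center (a point): a broken block of dark green pastel, 22 x 20 x 18 mm (x, y, z of its own frame), about 16 g, lying on the drawing board. The point is its centre, 9 mm above the board. It slides when pushed.
- grey_end_center (a point): a broken block of dark grey pastel, 22 x 20 x 18 mm (x, y, z of its own frame), about 16 g, lying on the drawing board. The point is its centre, 9 mm above the board. It slides when pushed.

How it is judged:
By the outcome, as a careful person would: the job done as asked, in the order asked, and still so for the second after the job is handed in, with the robot touching nothing.
It also fails if it takes over 45 s, if anything falls off the work surface, if the arm or the gripper's body presses on something with over 40 N, if the wrist force passes 120 N, or if a joint passes its speed limit or range.

ROBOT

A 6-joint arm with a two-finger parallel gripper is mounted at the origin on the work surface. World frame = base frame: x ahead of the robot, y to its left, z up, the work surface at z = 0. Lengths are in m, angles in rad, forces in N, time in s.
With the tool pointing down it reaches from about 0.275 to 0.975 m from the base axis. Payload 8.4 kg.
Tool frame: the origin (TCP) lies at the very end of the fingers, on their centre line; the grasp point (between the pads) lies 19 mm behind it (grip_depth is the distance from the TCP to the grasp point, in m); z points along the fingers, x is the direction in which the jaws open and shut, and the axes are right-handed (so a half turn about z gives the same grasp; the last joint's range is limited). The gripper opens to 92 mm and grips with 3 to 60 N. Pads are 20 mm wide; open, the fingers measure 128 mm over their backs; the gripper's body (75 mm by 189 mm) begins 69 mm behind the grasp point.
Start: joints at [1.208, 0.353, 1.633, -0, 1.155, -0.002], TCP at [0.221, 0.585, 0.215] pointing down, gripper open.
Joint ranges: [-2.63, 2.63], [-0.92, 2.1], [0.06, 2.66], [-1.3, 4.44], [0, 2.69], [-3.02, 3.02]. Speed limits (rad/s): [2.22, 2.22, 2.79, 3.14, 3.14, 3.14].

INTERFACE

Orientations are given as a unit quaternion [w, x, y, z].
In Python, from rig import * gives the robot as it stands.
- The arm moves only by the tool servo_tool, never from a script. Its argument "steps" is a list of rows, each a list of 2 entries, a list of its own where there are three numbers: the shift along the tool's x, y, z in mm, then the turn about the tool's z in rad. In form: [[[dx, dy, dz], turn], ...]. A call has 1 to 10 rows; each row shifts and turns the pose as measured when the row begins, along the tool's axes as they then stand; what a row does not reach is not made up. A row lasts 1/10 s, in which the tool goes at most 50 mm and 8.59 degrees, less where a joint would pass 70% of its speed; a pose out of reach is approached as far as the arm can. A call with a gripper value outside its range is refused whole. "gripper" is the finger opening in mm, from 0 to 91.9, set as the call begins (left out, the last holds). The fingers move at their own pace and stop on an object; "grip_force" is the grip in N (left out, the last holds). Time passes only in rows, so rows that do not move let the fingers close. It gives the time, the measured TCP pose, the force and the opening at its end, in the units of the state.
- state(): the state, without advancing time (a new reading comes with each control period).
- get_image(name): name is "side" or "top"; returns a dict with "frame" (400x640x3 uint8, red, green, blue), "vertical_fov" (degrees; the focal length in pixels is half the picture's height over the tangent of half this angle, whatever the lens; pixels are square), "cx", "cy" (the principal point, pixels), "T" (4x4, takes a point from camera to world coordinates). Camera axes: x right, y up, looking along -z (the intrinsics and any distortion apply to the point x, -y, -z); pixel columns grow to the right and rows downward; lengths in m; the calibration is good to about 2 mm. A picture is of the moment at which its call begins. There is no depth.
- job_done(): hands the job in, once; it reports no verdict.
Trained networks look in the newest picture that a camera, given by its name, has taken for a name from the list of things; names that differ only in an ending like _2 or _b are one class to them, and where a whole thing is asked for, a point or a joint stands for the part that bears it (a point fixed in the world has none). Each returns a list of dicts, best first, with "p" (0 to 1); they miss things now and then, are a little off and sometimes report something else, mostly with a low value. They report only what shows in the picture. A call takes as long as a camera call.
- outline_of(name, camera): "pixels" (400x640 bool, what is visible of it) and "box" ([left, top, right, bottom] in pixels, round what is visible of it).
The state is a dict: "clock": time; "joints": joint angles; "qvel": joint speeds; "tau": joint torques, N m; "ee_pos": TCP position; "orientation": TCP orientation; "contact_force": force on the tool from outside, world axes, zero at the start; "moment": the same for the moment, N m; "gripper_width": opening from 0.0 (shut) to 1.0 (fully open).
Only numpy, scipy, OpenCV 4.12 (cv2) and the standard library are available. Lean on these libraries where they do the work, as an engineer would, in place of code of your own. Each camera call takes 0.05 s, during which the arm holds its last target.

## Working session

There is one attempt and no reset: what is moved stays moved. The work goes in short steps, Python scripts to look and compute and a tool call to move; the robot and the scene stay as the last step left them, time stands still between calls to the robot, and variables do not carry over. Pictures are saved under pics/ and viewed, and the job is handed in when it is done.

Besides the shell and the picture viewer there is one more tool, called after "Emit:" in YAML: its name, and indented under it one key for each argument. servo_tool: Moves the arm, as the interface text tells. Its arguments: {"type":"object","properties":{"steps":{"type":"array"},"gripper":{"type":"number"},"grip_force":{"type":"number"}},"required":["steps"]}

```bash
mkdir -p pics; cat > h.py <<'E'
from rig import *
import numpy as np, cv2
def cam(n):
    im=get_image(n); return im
def ray(im,u,v):
    h=im["frame"].shape[0]; f=h/2/np.tan(np.radians(im["vertical_fov"])/2)
    d=np.array([(u-im["cx"])/f,-(v-im["cy"])/f,-1.]); T=np.array(im["T"])
    return T[:3,3],T[:3,:3]@d
def onz(im,u,v,z):
    o,d=ray(im,u,v); return o+d*(z-o[2])/d[2]
def proj(im,p):
    T=np.array(im["T"]); q=T[:3,:3].T@(np.array(p)-T[:3,3]); h=im["frame"].shape[0]; f=h/2/np.tan(np.radians(im["vertical_fov"])/2)
    return im["cx"]+f*q[0]/-q[2], im["cy"]-f*q[1]/-q[2]
E
python3 - <<'E'
from h import *
s=state();print({k:np.round(v,3) for k,v in s.items()})
for n in("top","side"):
    im=cam(n);cv2.imwrite(f"pics/{n}0.png",im["frame"][...,::-1]);print(n,{k:v for k,v in im.items() if k!="frame"})
    for o in("scraper_grip","scrap_tray","green_end_center","grey_end_center"):
        for r in outline_of(o,n)[:3]:
            ys,xs=np.nonzero(r["pixels"]);print(o,round(r["p"],2),r["box"],xs.mean().round(1),ys.mean().round(1),len(xs))
            z={"scraper_grip":.118,"scrap_tray":.034}.get(o,.049);print("   ",onz(im,xs.mean(),ys.mean(),z).round(3))
E
```

```text
{'clock': np.float64(0.0), 'joints': array([ 1.208,  0.354,  1.634, -0.   ,  1.155, -0.002]), 'qvel': array([-0.002, -0.   , -0.001, -0.001, -0.   , -0.   ]), 'tau': array([ 0.0000e+00, -5.9386e+01, -3.3421e+01,  7.0000e-02,  2.3000e-02,
       -0.0000e+00]), 'ee_pos': array([0.22 , 0.584, 0.214]), 'orientation': array([ 0.   ,  0.822,  0.569, -0.001]), 'contact_force': array([-0.669, -0.989, -0.246]), 'moment': array([ 0.001, -0.02 , -0.044]), 'gripper_width': np.float64(1.004)}
top {'vertical_fov': 50.13928453161026, 'cx': 317.73349048304823, 'cy': 195.93729908868823, 'T': array([[-1.95142600e-04,  9.98548235e-01, -5.38644948e-02,
         5.23278015e-01],
       [-9.99964301e-01, -6.49870243e-04, -8.42468036e-03,
         5.46831708e-03],
       [-8.44745464e-03,  5.38609279e-02,  9.98512714e-01,
         8.60778777e-01],
       [ 0.00000000e+00,  0.00000000e+00,  0.00000000e+00,
         1.00000000e+00]])}
scraper_grip 0.9 [315.9, 221.1, 395.8, 267.7] 354.4 244.2 1329
    [ 0.48  -0.052  0.118]
scraper_grip 0.43 [396.1, 102.0, 476.2, 214.2] 436.1 156.1 6270
    [ 0.633 -0.195  0.
[... 197 characters left out ...]
tical_fov': 44.647045896111166, 'cx': 324.94829240520664, 'cy': 200.26158354128717, 'T': array([[-0.84982906,  0.34450579, -0.39888135,  0.25766132],
       [-0.52701908, -0.56468602,  0.6351225 ,  0.50713982],
       [-0.00643935,  0.74996364,  0.66144771,  0.61413668],
       [ 0.        ,  0.        ,  0.        ,  1.        ]])}
scraper_grip 0.59 [381.4, 168.6, 407.5, 254.6] 393.8 208.9 1616
    [ 0.458 -0.007  0.118]
scrap_tray 0.63 [297.0, 126.7, 406.3, 172.6] 353.4 148.0 3129
    [ 0.643 -0.218  0.034]
green_end_center 0.47 [298.4, 193.9, 312.7, 210.6] 303.8 200.7 183
    [ 0.629 -0.015  0.049]
grey_end_center 0.7 [341.7, 196.1, 352.2, 216.3] 346.0 205.5 197
    [ 0.56  -0.043  0.049]
```

View pics/top0.png

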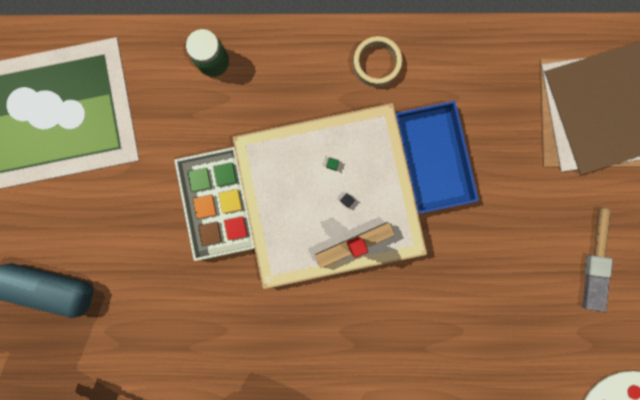

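View pics/side0.png

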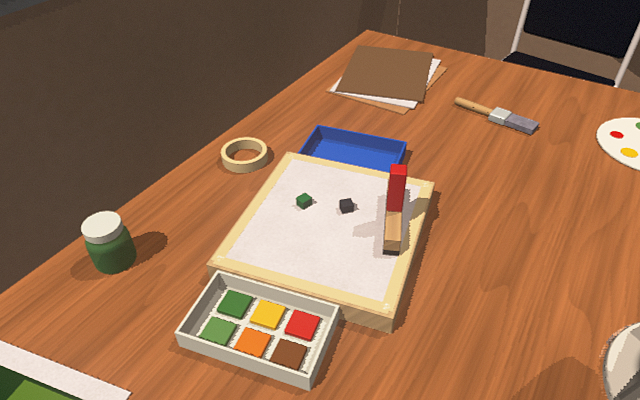

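```bash
python3 - <<'E'
from h import *
im=cam("top")
for n,z in(("scrap_tray",.034),("scraper_grip",.076)):
    r=outline_of(n,"top")[0]; m=r["pixels"].astype(np.uint8)
    c=max(cv2.findContours(m,0,2)[0],key=cv2.contourArea)[:,0,:]
    P=np.array([onz(im,u,v,z)[:2] for u,v in c]).astype(np.float32)
    b=cv2.minAreaRect(P);print(n,b,cv2.boxPoints(b).round(3).tolist())
for u,v in((235,136),(393,105),(427,254),(265,287)): print("board",onz(im,u,v,.04).round(3))
f=im["frame"].astype(int)
hsv=cv2.cvtColor(im["frame"],cv2.COLOR_RGB2HSV)
# red handle top
m=((hsv[...,0]<6)|(hsv[...,0]>174))&(hsv[...,1]>170)&(hsv[...,2]>60); m[:,:320]=0;m[:,400:]=0;m[:200]=0;m[300:]=0
ys,xs=np.nonzero(m);print("red",xs.mean(),ys.mean(),len(xs),xs.min(),xs.max(),ys.min(),ys.max(),onz(im,xs.mean(),ys.mean(),.15).round(4))
for r in outline_of("grey_end_center","top"): print("grey",r["p"],r["box"])
for nm,(x0,y0,x1,y1) in dict(green=(318,150,350,178),grey=(332,188,364,214)).items():
    sub=im["frame"][y0:y1,x0:x1].max(2); ys,xs=np.nonzero(sub<95); u,v=xs.mean()+x0,ys.mean()+y0
    print(nm,u,v,len(xs),onz(im,u,v,.05).round(4))
v=cv2.resize(im["frame"][80:300,220:490],None,fx=2.9,fy=2.7,interpolation=cv2.INTER_CUBIC);cv2.imwrite("pics/z1.png",v[...,::-1])
E
```

```text
scrap_tray ((0.6459817886352539, -0.21755266189575195), (0.2001459151506424, 0.12014613300561905), 11.817549705505371) [[0.5360000133514404, -0.17900000512599945], [0.5600000023841858, -0.296999990940094], [0.7559999823570251, -0.25600001215934753], [0.7319999933242798, -0.1379999965429306]]
scraper_grip ((0.4745312035083771, -0.05616335570812225), (0.0378553681075573, 0.15082725882530212), 23.977014541625977) [[0.4269999861717224, 0.004999999888241291], [0.4880000054836273, -0.13300000131130219], [0.5220000147819519, -0.11699999868869781], [0.460999995470047, 0.019999999552965164]]
board [0.684 0.173 0.04 ]
board [ 0.744 -0.134  0.04 ]
board [ 0.457 -0.196  0.04 ]
board [0.394 0.113 0.04 ]
red 357.0656370656371 246.44787644787644 259 348 366 237 256 [ 0.478  -0.0535  0.15  ]
grey 0.56 [337.7, 193.3, 354.7, 205.5]
green 333.0 168.5 4 [ 0.6193 -0.0168  0.05  ]
grey 347.3421052631579 200.19298245614036 114 [ 0.5589 -0.0439  0.05  ]
```

View pics/z1.png

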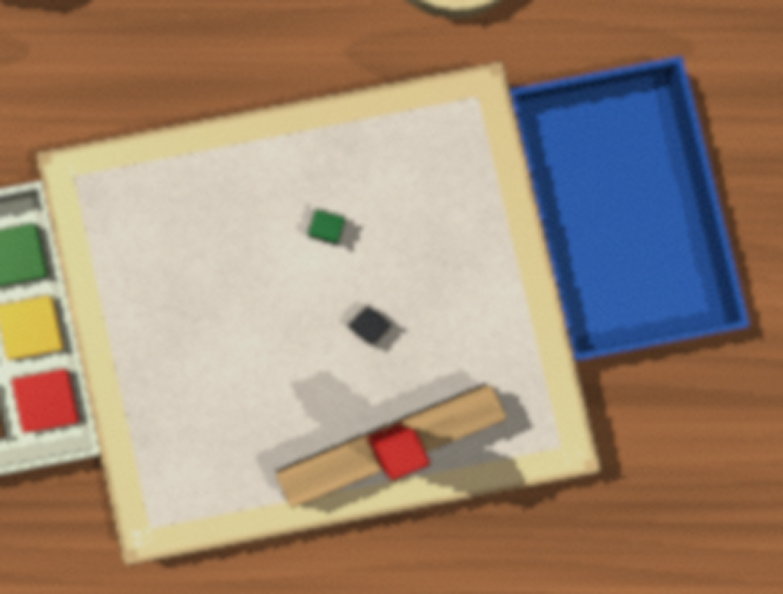

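```bash
python3 - <<'E'
from h import *
im=cam("top")
P=np.array([onz(im,220+a/2.9,80+b/2.7,.076)[:2] for a,b in((276,470),(490,385),(505,415),(292,505))])
print(P.round(4),P.mean(0));
for a,b in((1,0),(2,3)):
    d=P[a]-P[b]; print(np.linalg.norm(d),np.degrees(np.arctan2(d[1],d[0])))
s=cam("side")
o=np.array([.646,-.2175]);a=np.radians(11.8);R=np.array([[np.cos(a),-np.sin(a)],[np.sin(a),np.cos(a)]])
for n,z in(("green_end_center",.049),("grey_end_center",.049)):
    r=outline_of(n,"side"); 
    ys,xs=np.nonzero(r[0]["pixels"]);p=onz(s,xs.mean(),ys.mean(),z)[:2];print(n,p,R.T@(p-o))
for p in((.619,-.017),(.559,-.044),(.63,-.016)): print(R.T@(np.array(p)-o))
# handle top in side
v=cv2.resize(s["frame"][140:280,340:460],None,fx=4,fy=4,interpolation=cv2.INTER_CUBIC);cv2.imwrite("pics/z2.png",v[...,::-1])
for g in ((.476,-.055),(.478,-.0535)): print(proj(s,(*g,.156)),proj(im,(*g,.156)))
E
```

```text
[[ 0.4594  0.0168]
 [ 0.5167 -0.1182]
 [ 0.4964 -0.1275]
 [ 0.4359  0.0067]] [ 0.47709248 -0.05554838]
0.14667951484600586 -66.99359825382456
0.14723091471368596 -65.72017491802788
green_end_center [ 0.63005076 -0.01442539] [0.02591576 0.20204467]
grey_end_center [ 0.56097225 -0.04326797] [-0.04760113  0.18793789]
[0.01457204 0.2017843 ]
[-0.0496814   0.18762465]
[0.02554408 0.20051372]
(np.float64(399.04374979389263), np.float64(168.27493697486025)) (np.float64(358.26771288915216), np.float64(247.88275611397992))
(np.float64(397.4353868776794), np.float64(168.37133871075656)) (np.float64(357.34541925913817), np.float64(246.6560320190431))
```

View pics/z2.png

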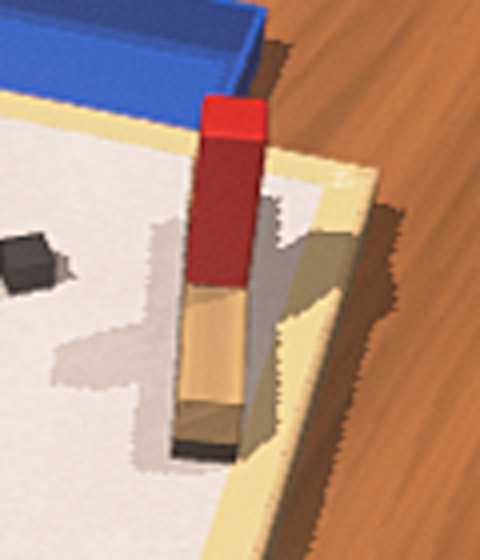

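Emit:
servo_tool:
  steps:
    - [[-35,32,0],0]
    - [[-35,32,0],0]
    - [[-35,32,0],0]
    - [[-35,32,0],0]
    - [[-35,32,0],0]
    - [[-35,32,0],0]
    - [[-35,32,0],0]
    - [[-35,32,0],0]
    - [[-35,32,0],0]
    - [[-35,32,0],0]

```text
clock: 1.9
ee_pos: [0.4012, 0.1351, 0.2145]
orientation: [-0.001, 0.82, 0.573, 0.004]
contact_force: [0.6, 0.6, -0.2]
gripper_width: 0.999
```

```bash
cat >> h.py <<'E'
from scipy.spatial.transform import Rotation as Ro
def rel(x,y,z,yaw=None):
    s=state();q=s["orientation"];R=Ro.from_quat([q[1],q[2],q[3],q[0]]).as_matrix()
    cy=np.degrees(np.arctan2(R[1,0],R[0,0]))
    print("t",round(float(s["clock"]),2),"pos",np.round(s["ee_pos"],4),"yaw",cy.round(2),"tilt",R[:,2].round(3),"q",np.round(s["joints"],2),"F",np.round(s["contact_force"],1),"w",round(float(s["gripper_width"])*91.9,1))
    print("tool shift mm",(R.T@(np.array([x,y,z])-s["ee_pos"])*1000).round(1), "turn", None if yaw is None else -np.radians((yaw-cy+180)%360-180).round(4))
E
python3 -c "
from h import *
rel(.4765,-.0545,.214,23.6)"
```

```text
t 1.9 pos [0.4012 0.1351 0.2145] yaw 69.88 tilt [ 0.005  0.005 -1.   ] q [ 0.32  0.03  2.04  0.    1.06 -0.9 ] F [ 0.6  0.6 -0.2] w 91.8
tool shift mm [-1.521e+02  1.359e+02 -1.000e-01] turn 0.8078
```

Emit:
servo_tool:
  steps:
    - [[-35,32,0],0]
    - [[-35,32,0],0]
    - [[-35,32,0],0]
    - [[-35,32,0],0]
    - [[0,0,0],0.14]
    - [[0,0,0],0.14]
    - [[0,0,0],0.14]
    - [[0,0,0],0.14]
    - [[0,0,0],0.14]
    - [[0,0,0],0.1]

```text
clock: 2.9
ee_pos: [0.478, -0.0567, 0.2163]
orientation: [-0.001, 0.982, 0.19, 0.007]
contact_force: [0.1, 0.6, -0.2]
gripper_width: 0.998
```

```bash
python3 -c "
from h import *
rel(.4765,-.0545,.214,23.6)"
```

```text
t 2.9 pos [ 0.478  -0.0567  0.2163] yaw 21.92 tilt [ 0.013  0.004 -1.   ] q [-0.13  0.12  1.94  0.01  1.07 -0.51] F [ 0.1  0.6 -0.2] w 91.7
tool shift mm [-0.6 -2.6  2.3] turn -0.0293
```

Emit:
servo_tool:
  steps:
    - [[-0.5,-2.5,0],-0.03]
    - [[-1,0,25],0]
    - [[-0.5,0,25],0]
    - [[0,0,25],0]
    - [[0,0,20],0]
    - [[0,0,10],0]
    - [[0,0,0],0]

```text
clock: 3.6
ee_pos: [0.478, -0.0541, 0.1098]
orientation: [0.0, 0.976, 0.218, 0.009]
contact_force: [-0.1, 0.6, -0.1]
gripper_width: 1.001
```

```bash
python3 -c "
from h import *
rel(.4765,-.0545,.099,23.6)
for n in('top','side'):
  im=cam(n); x0,y0,x1,y1=(280,140,480,290) if n=='top' else (300,120,460,280)
  cv2.imwrite('pics/g_%s.png'%n,cv2.resize(im['frame'][y0:y1,x0:x1],None,fx=3.5,fy=3.5)[...,::-1])"
```

```text
t 3.6 pos [ 0.478  -0.0541  0.1098] yaw 25.2 tilt [ 0.017  0.004 -1.   ] q [-0.12  0.26  2.04  0.01  0.82 -0.57] F [-0.1  0.6 -0.1] w 92.0
tool shift mm [-1.7 -0.3 10.8] turn 0.028
```

View pics/g_side.png

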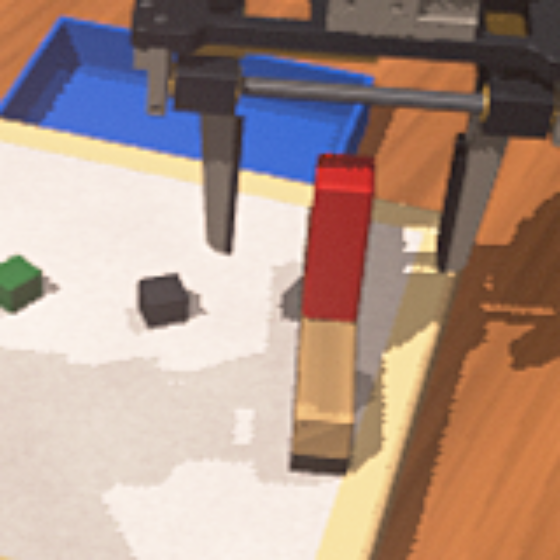

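View pics/g_top.png

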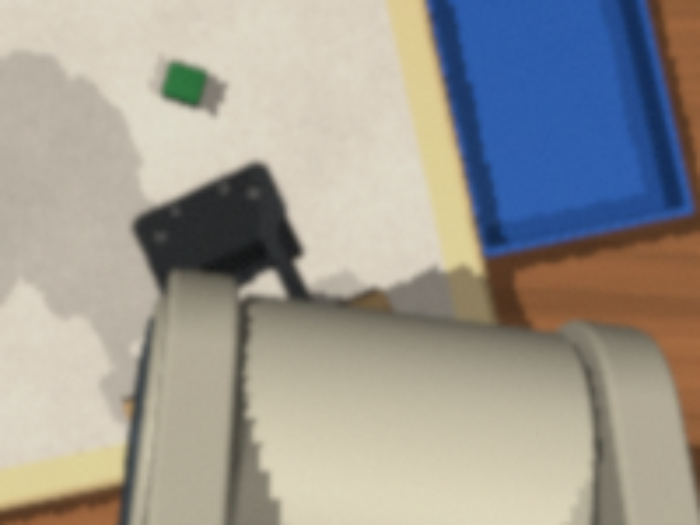

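Emit:
servo_tool:
  steps:
    - [[-1.5,0,6],0.028]
    - [[0,0,3],0]
    - [[0,0,0],0]

```text
clock: 4.0
ee_pos: [0.4795, -0.0551, 0.1039]
orientation: [0.001, 0.979, 0.203, 0.012]
contact_force: [-0.9, 0.9, 0.5]
gripper_width: 0.999
```

Emit:
servo_tool:
  steps:
    - [[0,0,0],0]
    - [[0,0,0],0]
    - [[0,0,0],0]
    - [[0,0,0],0]
    - [[0,0,0],0]
    - [[0,0,0],0]
    - [[0,0,0],0]
    - [[0,0,0],0]
  gripper: 15
  grip_force: 40

```text
clock: 4.8
ee_pos: [0.4801, -0.0552, 0.1048]
orientation: [0.001, 0.979, 0.204, 0.013]
contact_force: [-1.1, -1.3, 0.0]
gripper_width: 0.328
```

```bash
python3 -c "
from h import *
rel(.4765,-.0545,.15,23.6)"
```

```text
t 4.8 pos [ 0.4801 -0.0552  0.1048] yaw 23.49 tilt [ 0.025  0.003 -1.   ] q [-0.12  0.27  2.05  0.01  0.8  -0.54] F [-1.1 -1.3  0. ] w 30.2
tool shift mm [ -1.9  -1.7 -45.3] turn -0.0019
```

```bash
python3 -c "
from h import *
rel(.4765,-.0545,.15,23.6)
for i in range(4): im=cam('side')
rel(.4765,-.0545,.15,23.6)
print(state()['moment'],state()['qvel'])
x0,y0,x1,y1=(300,120,460,280)
cv2.imwrite('pics/g2.png',cv2.resize(im['frame'][y0:y1,x0:x1],None,fx=3.5,fy=3.5)[...,::-1])"
```

```text
t 4.8 pos [ 0.4801 -0.0552  0.1048] yaw 23.49 tilt [ 0.025  0.003 -1.   ] q [-0.12  0.27  2.05  0.01  0.8  -0.54] F [-1.1 -1.3  0. ] w 30.2
tool shift mm [ -1.9  -1.7 -45.3] turn -0.0019
t 5.0 pos [ 0.4799 -0.0552  0.1047] yaw 23.49 tilt [ 0.025  0.003 -1.   ] q [-0.12  0.27  2.05  0.01  0.8  -0.54] F [-0.5 -0.6  0.9] w 26.0
tool shift mm [ -1.7  -1.7 -45.4] turn -0.0019
[-0.1444267   0.26448355 -0.00809153] [ 7.79416069e-05 -2.27092604e-04  9.27592212e-04  9.64250450e-04
  1.69842322e-03 -1.21684517e-03]
```

View pics/g2.png

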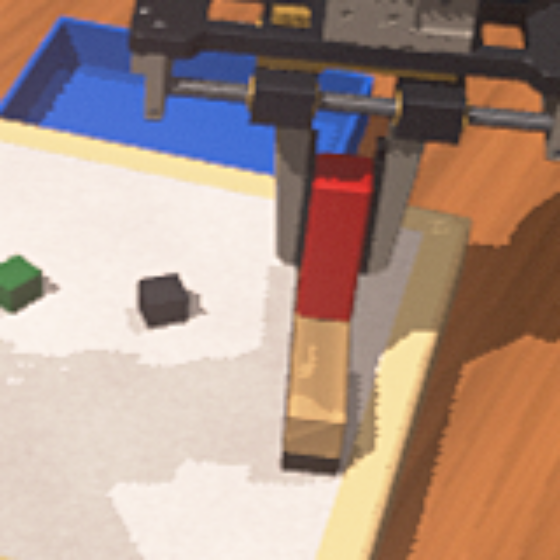

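Emit:
servo_tool:
  steps:
    - [[0,0,-15],0]
    - [[0,0,-20],0]
    - [[0,0,-20],0]
    - [[0,0,0],-0.12]
    - [[0,0,0],-0.14]
    - [[0,0,0],-0.14]
    - [[0,0,0],-0.14]
    - [[0,0,0],-0.14]
    - [[0,0,0],-0.14]
    - [[0,0,0],-0.14]

```text
clock: 6.0
ee_pos: [0.475, -0.0547, 0.1586]
orientation: [0.004, 0.763, 0.646, 0.008]
contact_force: [0.5, 0.8, -2.7]
gripper_width: 0.278
```

```bash
python3 -c "
from h import *
rel(.584,.0403,.15,101.8)"
```

```text
t 6.0 pos [ 0.475  -0.0547  0.1586] yaw 80.5 tilt [ 0.018  0.004 -1.   ] q [-0.12  0.18  2.01  0.01  0.93 -1.53] F [ 0.5  0.8 -2.7] w 25.6
tool shift mm [111.6  91.6  11. ] turn -0.3718
```

Emit:
servo_tool:
  steps:
    - [[0,0,0],-0.14]
    - [[0,0,0],-0.14]
    - [[0,0,0],-0.09]
    - [[17,30,0],0]
    - [[18,31,0],0]
    - [[18,31,0],0]
    - [[17,31,0],0]
    - [[0,0,0],0]

```text
clock: 6.8
ee_pos: [0.5795, 0.0441, 0.1572]
orientation: [0.003, 0.624, 0.781, 0.006]
contact_force: [0.8, -0.5, -3.4]
gripper_width: 0.286
```

```bash
python3 -c "
from h import *
rel(.584,.0403,.106,101.8)
for n in('top','side'):
  im=cam(n); cv2.imwrite('pics/s_%s.png'%n,im['frame'][...,::-1])"
```

```text
t 6.8 pos [0.5795 0.0441 0.1572] yaw 102.78 tilt [ 0.013  0.005 -1.   ] q [ 0.07  0.34  1.79  0.    1.   -1.73] F [ 0.8 -0.5 -3.4] w 26.3
tool shift mm [-4.8  2.8 51.3] turn 0.0171
```

View pics/s_side.png

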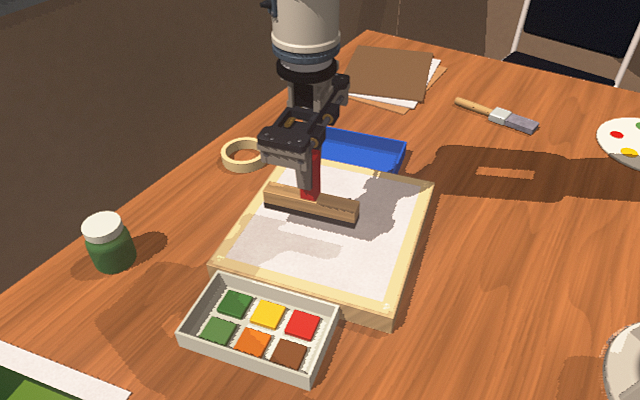

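View pics/s_top.png

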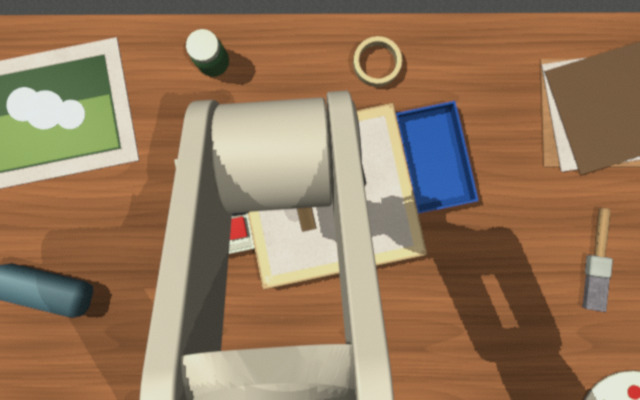

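Emit:
servo_tool:
  steps:
    - [[-2,3,18],0.017]
    - [[0,0,18],0]
    - [[0,0,10],0]
    - [[0,0,0],0]

```text
clock: 7.3
ee_pos: [0.5759, 0.0382, 0.1087]
orientation: [0.001, 0.632, 0.775, 0.003]
contact_force: [0.2, 0.1, -2.7]
gripper_width: 0.281
```

```bash
cat >> h.py <<'E'
o_=np.array([.646,-.2175]);a_=np.radians(11.8);Rt=np.array([[np.cos(a_),-np.sin(a_)],[np.sin(a_),np.cos(a_)]])
def W(tx,ty): return o_+Rt@np.array([tx,ty])
def tp(): print("tray xy mm",(Rt.T@(state()["ee_pos"][:2]-o_)*1000).round(1))
E
python3 -c "
from h import *
tp();rel(*W(-.008,.17),.107,101.8)
im=cam('side'); cv2.imwrite('pics/s2.png',cv2.resize(im['frame'][120:280,220:440],None,fx=3.5,fy=3.5)[...,::-1])"
```

```text
tray xy mm [-16.3 264.6]
t 7.3 pos [0.5759 0.0382 0.1087] yaw 101.66 tilt [ 0.005  0.003 -1.   ] q [ 0.06  0.4   1.83  0.    0.91 -1.71] F [ 0.2  0.1 -2.7] w 25.8
tool shift mm [-94.6   8.5   1.5] turn -0.0025
```

View pics/s2.png

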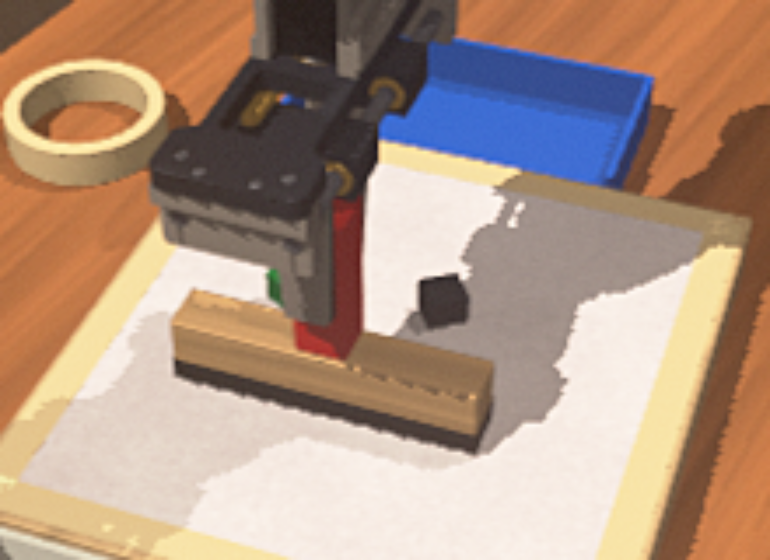

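Emit:
servo_tool:
  steps:
    - [[0,4,2.5],0]
    - [[-10,2,0],0]
    - [[-15,2,0],0]
    - [[-15,0,0],0]
    - [[-15,0,0],0]

```text
clock: 7.85
ee_pos: [0.598, -0.0175, 0.1095]
orientation: [0.003, 0.631, 0.776, 0.004]
contact_force: [-0.1, -0.8, -2.7]
gripper_width: 0.281
```

```bash
python3 -c "
from h import *
tp();rel(*W(-.008,.043),.106,101.8)
im=cam('side'); cv2.imwrite('pics/s3.png',cv2.resize(im['frame'][120:280,220:440],None,fx=3.5,fy=3.5)[...,::-1])"
```

```text
tray xy mm [ -6.1 205.6]
t 7.85 pos [ 0.598  -0.0175  0.1095] yaw 101.77 tilt [ 0.01   0.003 -1.   ] q [-0.03  0.42  1.79  0.    0.92 -1.81] F [-0.1 -0.8 -2.7] w 25.8
tool shift mm [-162.6   -1.8    3.3] turn -0.0006
```

View pics/s3.png

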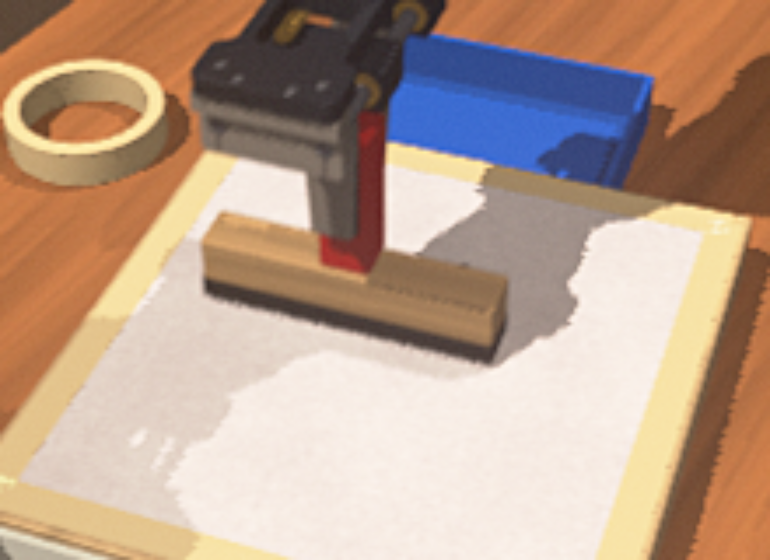

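Emit:
servo_tool:
  steps:
    - [[0,0,3],0]
    - [[-10,0,1],0]
    - [[-15,0,1],0]
    - [[-15,0,0.8],0]
    - [[-15,0,0.8],0]

```text
clock: 8.4
ee_pos: [0.6111, -0.0762, 0.1046]
orientation: [0.003, 0.632, 0.775, 0.006]
contact_force: [-0.9, 4.2, 6.1]
gripper_width: 0.282
```

```bash
python3 -c "
from h import *
tp();rel(*W(-.008,.043),.106,101.8)
im=cam('side'); cv2.imwrite('pics/s4.png',cv2.resize(im['frame'][120:280,220:440],None,fx=3.5,fy=3.5)[...,::-1])
im=cam('top'); cv2.imwrite('pics/s4t.png',cv2.resize(im['frame'][80:300,220:490],None,fx=2.7,fy=2.7)[...,::-1])"
```

```text
tray xy mm [ -5.2 145.4]
t 8.4 pos [ 0.6111 -0.0762  0.1046] yaw 101.61 tilt [ 0.012  0.005 -1.   ] q [-0.13  0.45  1.75  0.01  0.92 -1.91] F [-0.9  4.2  6.1] w 25.9
tool shift mm [-102.4   -2.4   -1.8] turn -0.0034
```

View pics/s4.png

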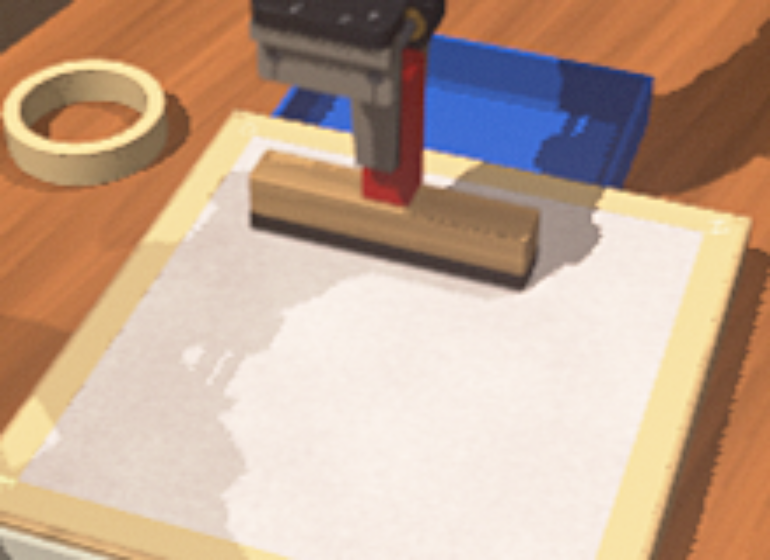

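View pics/s4t.png

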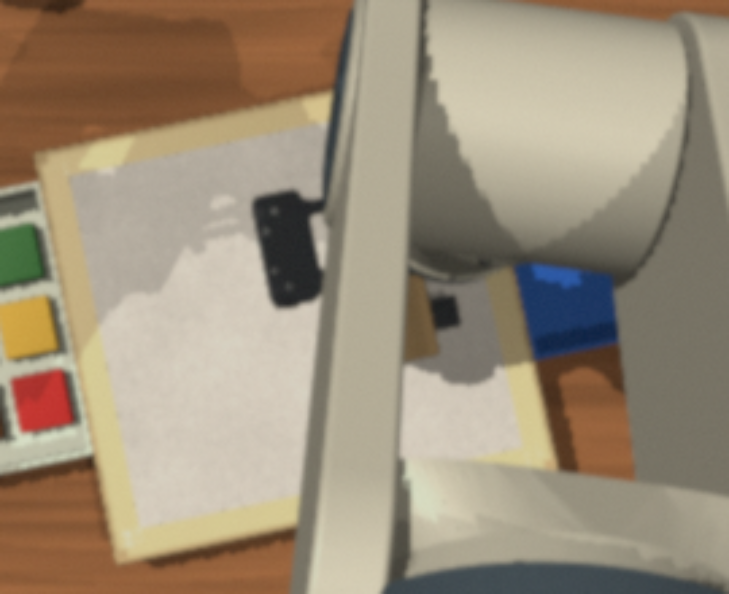

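Emit:
servo_tool:
  steps:
    - [[-10,0,-0.5],0]
    - [[-15,0,0.4],0]
    - [[-15,0,0.4],0]
    - [[-15,0,0.4],0]
    - [[-15,0,0.4],0]

```text
clock: 9.0
ee_pos: [0.6269, -0.1509, 0.1047]
orientation: [0.003, 0.632, 0.775, 0.006]
contact_force: [0.1, 3.7, 5.1]
gripper_width: 0.281
```

```bash
python3 -c "
from h import *
tp();rel(*W(-.008,.035),.106,101.8)
im=cam('side'); cv2.imwrite('pics/s5.png',cv2.resize(im['frame'][120:280,220:440],None,fx=3.5,fy=3.5)[...,::-1])"
```

```text
tray xy mm [-5.1 69.1]
t 9.0 pos [ 0.6269 -0.1509  0.1047] yaw 101.56 tilt [ 0.013  0.006 -1.   ] q [-0.24  0.49  1.69  0.01  0.95 -2.02] F [0.1 3.7 5.1] w 25.8
tool shift mm [-34.1  -2.8  -1.5] turn -0.0041
```

View pics/s5.png

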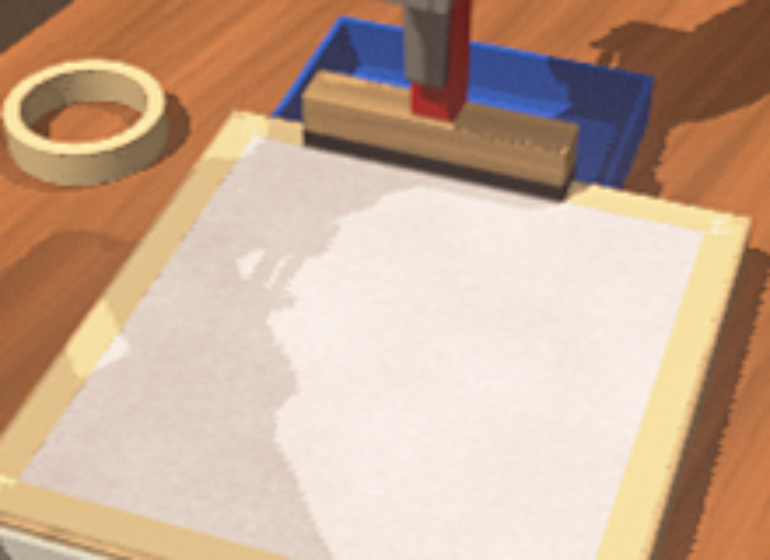

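Emit:
servo_tool:
  steps:
    - [[-8,0,-0.5],0]
    - [[-12,0,0],0]
    - [[-12,0,0],0]
    - [[-10,0,0],0]

```text
clock: 9.45
ee_pos: [0.6357, -0.199, 0.1038]
orientation: [0.003, 0.632, 0.775, 0.005]
contact_force: [0.2, -0.2, -2.6]
gripper_width: 0.28
```

```bash
python3 -c "
from h import *
im=cam('side')
tp();rel(*W(-.03,.2),.15,101.8)
im=cam('side'); cv2.imwrite('pics/s6.png',cv2.resize(im['frame'][120:280,220:440],None,fx=3.5,fy=3.5)[...,::-1])
im=cam('top'); cv2.imwrite('pics/s6t.png',cv2.resize(im['frame'][80:300,220:490],None,fx=2.7,fy=2.7)[...,::-1])"
```

```text
tray xy mm [-6.2 18.7]
t 9.5 pos [ 0.6361 -0.2005  0.1038] yaw 101.54 tilt [ 0.013  0.003 -1.   ] q [-0.31  0.52  1.64  0.01  0.97 -2.09] F [ 0.6 -1.4 -2.7] w 26.0
tool shift mm [181.2 -24.  -46.5] turn -0.0045
```

View pics/s6.png

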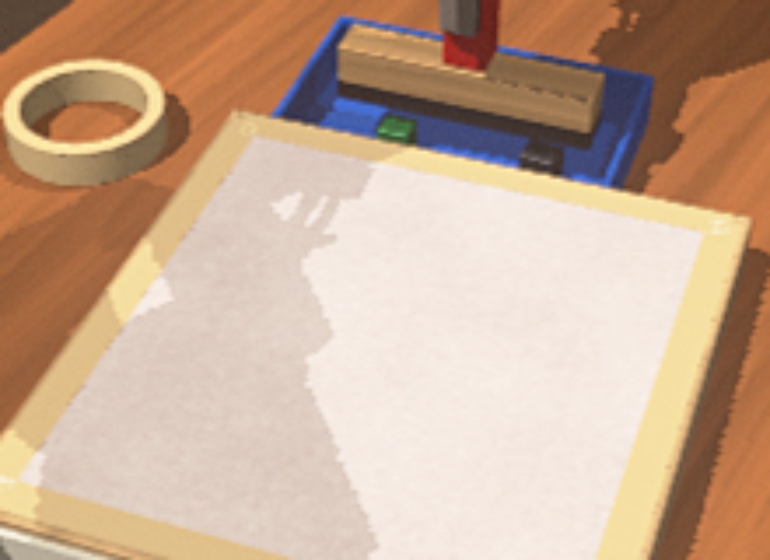

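View pics/s6t.png

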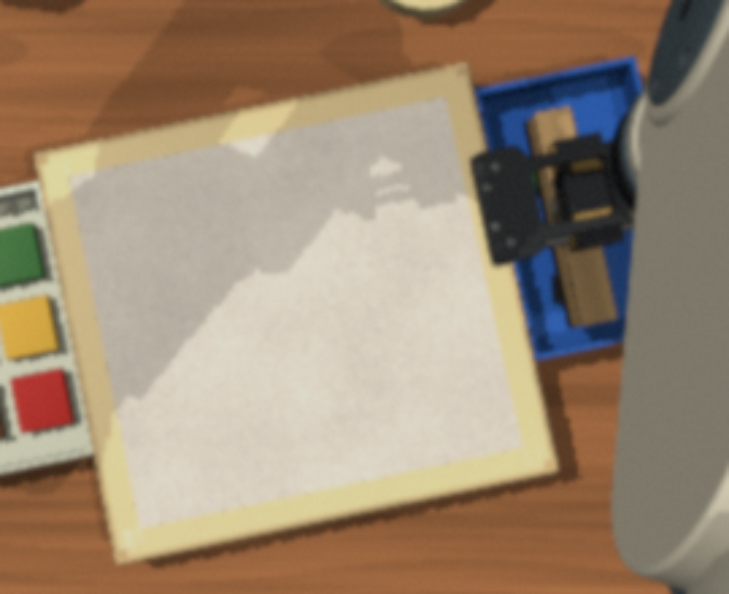

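Both ends are in the tray: the side view shows green at (395,128) and grey at (542,157) in the zoom. Next I lift and carry the scraper back over the board.

Emit:
servo_tool:
  steps:
    - [[0,0,-20],0]
    - [[0,0,-20],0]
    - [[0,0,-5],0]
    - [[30,-4,0],0]
    - [[35,-5,0],0]
    - [[35,-5,0],0]
    - [[35,-5,0],0]
    - [[30,-5,0],0]
    - [[15,0,0],0]
    - [[0,0,0],0]

```text
clock: 10.6
ee_pos: [0.5707, -0.0182, 0.1463]
orientation: [0.001, 0.632, 0.775, 0.005]
contact_force: [-0.9, 0.2, -3.5]
gripper_width: 0.28
```

```bash
python3 -c "
from h import *
im=cam('side')
tp();rel(*W(-.03,.2),.107,101.8)"
```

```text
tray xy mm [-32.8 209.6]
t 10.65 pos [ 0.571  -0.0191  0.1463] yaw 101.54 tilt [ 0.009  0.006 -1.   ] q [-0.04  0.34  1.82  0.01  0.97 -1.82] F [ 0.2 -0.2 -2.6] w 25.7
tool shift mm [-9.7  2.5 39.3] turn -0.0045
```

Emit:
servo_tool:
  steps:
    - [[0,0,15],0]
    - [[0,0,15],0]
    - [[0,0,6],0]
    - [[0,0,3],0]
    - [[0,0,1.5],0]

```text
clock: 11.15
ee_pos: [0.5747, -0.0228, 0.105]
orientation: [0.004, 0.633, 0.774, 0.005]
contact_force: [0.1, -0.4, -2.7]
gripper_width: 0.28
```

```bash
python3 -c "
from h import *
im=cam('side')
tp();rel(*W(-.03,.2),.1045,101.8)"
```

```text
tray xy mm [-30.  205.2]
t 11.2 pos [ 0.5746 -0.0228  0.105 ] yaw 101.48 tilt [ 0.012  0.004 -1.   ] q [-0.04  0.4   1.84  0.01  0.89 -1.82] F [ 0.  -1.  -3.4] w 25.9
tool shift mm [-5.2  0.1  0.5] turn -0.0056
```

Still carrying its full weight, so I go down about 1 mm at a time.

Emit:
servo_tool:
  steps:
    - [[0,0,1.2],0]
    - [[0,0,1],0]

```text
clock: 11.4
ee_pos: [0.5754, -0.0229, 0.1045]
orientation: [0.004, 0.633, 0.774, 0.006]
contact_force: [-4.3, 0.7, 9.0]
gripper_width: 0.284
```

```bash
python3 -c "
from h import *
im=cam('side')
tp();rel(*W(-.03,.2),.1045,101.8)"
```

```text
tray xy mm [-29.4 204.9]
t 11.45 pos [ 0.5753 -0.0229  0.1045] yaw 101.43 tilt [ 0.013  0.004 -1.   ] q [-0.05  0.4   1.84  0.01  0.89 -1.82] F [-2.6  0.2  4. ] w 26.0
tool shift mm [-4.9 -0.6 -0. ] turn -0.0065
```

Emit:
servo_tool:
  steps:
    - [[0,0,0],0]
    - [[0,0,0],0]
    - [[0,0,0],0]
    - [[0,0,0],0]
    - [[0,0,0],0]
    - [[0,0,0],0]
  gripper: 85

```text
clock: 12.05
ee_pos: [0.5776, -0.0231, 0.1068]
orientation: [0.006, 0.633, 0.774, 0.007]
contact_force: [0.9, -0.2, -0.7]
gripper_width: 0.785
```

```bash
python3 -c "
from h import *
im=cam('side')
im=cam('side')
tp();rel(*W(-.03,.2),.1045,101.8)
cv2.imwrite('pics/r1.png',cv2.resize(im['frame'][80:280,220:440],None,fx=2.9,fy=2.9)[...,::-1])"
```

```text
tray xy mm [-27.3 204.3]
t 12.15 pos [ 0.5775 -0.0231  0.1068] yaw 101.45 tilt [ 0.018  0.004 -1.   ] q [-0.05  0.4   1.84  0.01  0.89 -1.82] F [ 0.2 -0.8  0.1] w 79.8
tool shift mm [-4.3 -2.7  2.2] turn -0.0062
```

View pics/r1.png

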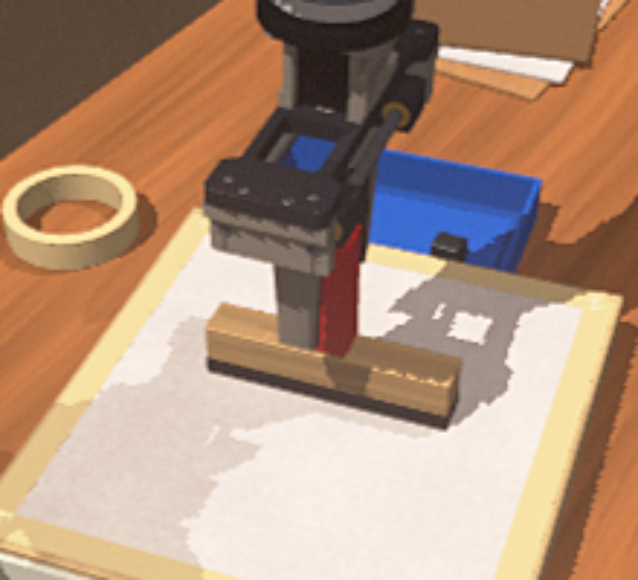

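Scraper stands on the board and the fingers are open. I raise the arm straight up.

Emit:
servo_tool:
  steps:
    - [[0,0,-15],0]
    - [[0,0,-25],0]
    - [[0,0,-35],0]
    - [[0,0,-35],0]
    - [[0,0,-30],0]
    - [[0,0,0],0]

```text
clock: 12.75
ee_pos: [0.5742, -0.0237, 0.2562]
orientation: [0.006, 0.633, 0.774, 0.007]
contact_force: [0.6, -0.5, 1.0]
gripper_width: 0.924
```

Emit:
servo_tool:
  steps:
    - [[35,0,0],0]
    - [[40,0,0],0]
    - [[40,0,0],0]
    - [[40,0,0],0]
    - [[40,0,0],0]
    - [[40,0,0],0]
    - [[30,0,0],0]
    - [[0,0,0],0]

```text
clock: 13.55
ee_pos: [0.5189, 0.2438, 0.2585]
orientation: [0.007, 0.635, 0.773, 0.008]
contact_force: [0.6, -0.3, -0.0]
gripper_width: 0.924
```

```bash
python3 -c "
from h import *
for n in('top','side'):
  im=cam(n); cv2.imwrite('pics/f_%s.png'%n,im['frame'][...,::-1])
rel(0,0,0)"
```

```text
t 13.65 pos [0.5194 0.2411 0.2584] yaw 101.14 tilt [ 0.021  0.002 -1.   ] q [ 0.44  0.22  1.71 -0.01  1.19 -1.33] F [ 0.8 -0.1  0.2] w 85.1
tool shift mm [-135.7 -561.4  247.2] turn None
```

View pics/f_top.png

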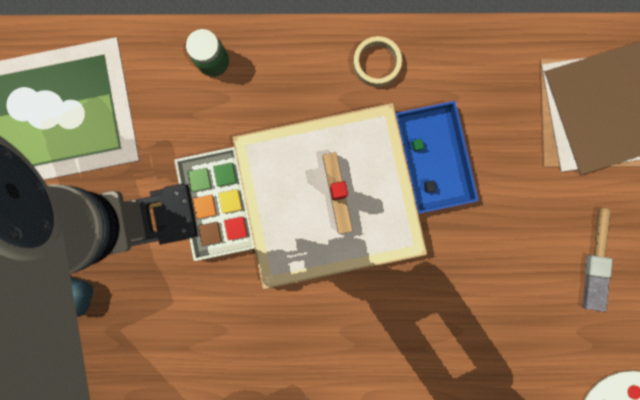

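View pics/f_side.png

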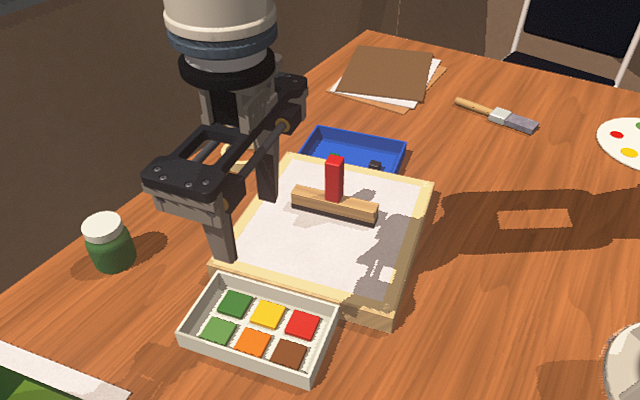

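The top view shows both ends in the blue tray, green at (418,145) and grey at (430,187). The scraper stands upright at (339,190) and the arm is clear.

```bash
python3 -c "
from rig import *
print(job_done())"
```

```text
the job is handed in; nothing more can be done
None
```

The job is done and handed in. Both pastel ends are in the blue scrap tray, and the scraper stands upright on the board with the gripper let go. It took about 13.7 s of robot time.

I gripped the scraper by its red handle and turned it so the foot lay along the tray. One sweep towards the tray pushed both ends off the board, and only the scraper touched them. I then set the scraper down in the middle of the board, opened the fingers and moved the arm away.

- **Ends:** the last top picture shows green at pixel (418,145) and grey at (430,187), both inside the blue tray. In the last side picture only the grey end is visible, but an earlier side picture showed both in the tray.
- **Scraper:** both last pictures show it upright on the board, with nothing touching it.
- **Arm:** the open gripper was clear, at about 0.26 m height over the white paint tray, with the force reading near zero. The largest force I read was about 10 N, when I set the scraper down.
- **Drift:** the tool tilted by about 1° and its height drifted by a few mm over the run. I corrected the height as I went. The tilt could not be corrected with these moves, and it did no visible harm.

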